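# Start the bench air set and crack its bleed cap

### The job

Start up the garage air set: press the three round keys on its control box one at a time, smallest first, then the middle-sized one, then the largest, letting each spring back up before the next. Then screw the knurled bleed cap clockwise until it bottoms out, back it off a quarter turn, and finish while still gripping the cap and holding it there. Leave the tape, spanner and flask where they are.

Things in the scene. Friction and masses are not known exactly. Their poses are not given: they have to be found in the camera images.
- control_box: painted steel control box 110 x 250 x 50 mm, fixed to the bench, three round black keys in a row on top; origin under its centre at bench height, its x axis across the box (front edge at -55 mm), y along the row of keys. It may stand left or right of the air set. Keys sit at y = -74, 0 and +74 mm on it, in any order
- key_small (a joint): travel of the smallest key in m: 0 = up, 0.006 = fully down; a spring (about 1.5 N to start, 5 N fully down) brings it back; it counts as pressed beyond 0.004 and as up again below 0.002
- key_small_top (a point): centre of the top face of the smallest round black key (diameter 18 mm), pressed straight down; its top stands 72 mm above the bench, 10 mm above its round steel rim (rim diameter 34 mm)
- key_middle (a joint): travel of the middle-sized key in m: 0 = up, 0.006 = fully down; a spring (about 1.5 N to start, 5 N fully down) brings it back; it counts as pressed beyond 0.004 and as up again below 0.002
- key_middle_top (a point): centre of the top face of the middle-sized round black key (diameter 28 mm), pressed straight down; its top stands 72 mm above the bench, 10 mm above its round steel rim (rim diameter 44 mm)
- key_large (a joint): travel of the largest key in m: 0 = up, 0.006 = fully down; a spring (about 1.5 N to start, 5 N fully down) brings it back; it counts as pressed beyond 0.004 and as up again below 0.002
- key_large_top (a point): centre of the top face of the largest round black key (diameter 42 mm), pressed straight down; its top stands 72 mm above the bench, 10 mm above its round steel rim (rim diameter 58 mm)
- air_set: bench air set, fixed to the bench: a steel base plate 300 x 220 mm, 12 mm thick, with a square aluminium valve block 52 x 52 mm (top 102 mm above the bench) near its front and a lying grey tank 110 mm in diameter, 220 mm long (top 124 mm above the bench, axis 165 mm behind the valve axis, along y) at the back. Origin at bench height on the valve axis; x towards the tank, z up
- bleed_cap: the bleed valve's knurled round steel cap, 43 mm in diameter, 30 mm tall, already started on its upright thread on top of the valve block; origin at the centre of its underside, z up along the thread. Screwed home, its underside rests on a brass shoulder (36 mm diameter) 112 mm above the bench; it rises 5 mm per turn unscrewed. An engraved line on its top runs from the centre to the rim along the cap's own -x, and points to the air set's -x when the cap is home
- cap_grip (a point): point on the cap's axis, 17 mm above its underside and 13 mm below its top, a good height to grip; the round cap can be gripped from above at any yaw
- cap_turn (a joint): rotation of the bleed cap in rad: 0 = screwed home against a hard stop, grows as it is unscrewed (anticlockwise from above), 1.571 = a quarter turn backed off; starts between 2.3 and 3.9 (not yet home). Stiff (about 0.1 N m), it stays where it is left, so it can be turned in several grips
- tape_roll: loose roll of tape lying flat, 80 mm outside diameter, 25 mm high; origin under its centre; to be left alone
- spanner: loose steel spanner 170 mm long, 8 mm thick, lying along its x; origin under its middle; to be left alone
- flask: loose steel drinking flask with a black cap, 68 mm in diameter, 200 mm tall, upright; origin under its centre; to be left alone

How it is judged:
On the way, in this order (a step that is already met when the one before it is completed fails the run):
1. the smallest key is pressed down (more than 4 mm) with the other two up (value of joint key_small above 0.004 m and value of joint each of key_middle, key_large below 0.002 m), for 0.04 s.
2. all three keys are up again (value of joint each of key_small, key_middle, key_large below 0.002 m), for 0.04 s.
3. the middle-sized key is pressed down (more than 4 mm) with the other two up (value of joint key_middle above 0.004 m and value of joint each of key_small, key_large below 0.002 m), for 0.04 s.
4. all three keys are up again (all of step 2), for 0.04 s.
5. the largest key is pressed down (more than 4 mm) with the other two up (value of joint key_large above 0.004 m and value of joint each of key_small, key_middle below 0.002 m), for 0.04 s.
6. all three keys are up again (all of step 4), for 0.04 s.
7. the bleed cap is screwed home (within 0.08 rad of its stop) (value of joint cap_turn below 0.08 rad), for 0.1 s.
At the end, for the whole second after the job is handed in: the bleed cap stands a quarter turn (1.571 rad, within 0.3 rad) off its stop, not turning (under 0.05 rad/s), gripped by the fingers with more than 5 N, and all three keys are up (under 2 mm) (all of step 6 and value of joint cap_turn between 1.271 and 1.871 rad and velocity of joint cap_turn between -0.05 and 0.05 rad/s and contact force between the fingers and bleed_cap above 5 N); the arm keeps its last pose, push and grip.
It fails at once if two keys are down at once (both more than 3 mm) (value of joint each of key_small, key_middle above 0.003 m or value of joint each of key_middle, key_large above 0.003 m or value of joint each of key_small, key_large above 0.003 m).
It fails at once if the tape roll, spanner or flask is moved more than 30 mm (distance of any of tape_roll, spanner, flask from where it was at the start of the episode above 0.03 m).
It also fails if it takes over 72 s, if anything falls off the work surface, if the arm or the gripper's body presses on something with over 40 N, if the wrist force passes 120 N, or if a joint passes its speed limit or range.

### The arm

A 6-joint arm with a two-finger parallel gripper is mounted at the origin on the work surface. World frame = base frame: x ahead of the robot, y to its left, z up, the work surface at z = 0. Lengths are in m, angles in rad, forces in N, time in s.
With the tool pointing down it reaches from about 0.3 to 1 m from the base axis. Payload 5.1 kg.
Tool frame: the origin (TCP) lies at the very end of the fingers, on their centre line; the grasp point (between the pads) lies 19 mm behind it (bot.tcp_to_grasp is the distance from the TCP to the grasp point, in m); z points along the fingers, y is the line along which they close (so a half turn about z gives the same grasp; the last joint's range is limited). The gripper opens to 95 mm and grips with 3 to 60 N. Pads are 20 mm wide; open, the fingers measure 119 mm over their backs; the gripper's body (75 mm by 180 mm) begins 59 mm behind the grasp point.
Start: joints at [-1.38, 0.124, 1.65, -0, 1.367, -0.083], TCP at [0.176, -0.626, 0.215] pointing down, gripper open.
Joint ranges: [-2.61, 2.61], [-1.02, 2.33], [0.03, 2.71], [-1.35, 4.49], [0.32, 2.68], [-2.91, 2.91]. Speed limits (rad/s): [2.57, 2.57, 3.14, 3.14, 3.14, 3.14].

### API

Orientations are given as a rotation vector (axis times angle).
In Python, from bench import bot gives the robot as it stands.
- The arm moves only by the shell command python3 -m creep 'ROWS' [OPENING]. ROWS is a JSON object of lists of equal length, an entry for each row: "travel": the shift along the tool's x, y, z in m, a list of three; "delta_rot": the turn, a rotation vector about the tool's x, y, z in rad, a list of three. A call has exactly 10 rows; each row shifts and turns the commanded pose from where the row before left it, along the tool's axes as they then stand; what a row does not reach is not made up. A row lasts 1/12 s, in which the tool goes at most 41.7 mm and 7.16 degrees, less where a joint would pass 70% of its speed; a pose out of reach is approached as far as the arm can. A call with a gripper value outside its range is refused whole. OPENING is the finger opening in m, from 0 to 0.0951, set as the call begins (- or left out, the last holds). The fingers move at their own pace and stop on an object; the grip force is fixed at half the most. Time passes only in rows, so rows that do not move let the fingers close, or fill a call up. It gives the time, the measured TCP pose, the force, the opening and the grip force at its end, in the units of the state.
- bot.sense(): the state, without advancing time (a new reading comes with each control period).
- bot.grab_frame(name): name is "scene" or "top" or "wrist"; returns the picture (400x640x3 uint8, red, green, blue); there is no depth.
- bot.camera_model(name): a dict with "vertical_fov" (degrees; the focal length in pixels is half the picture's height over the tangent of half this angle, whatever the lens; pixels are square), "cx", "cy" (the principal point, pixels), "world_from_camera" (4x4, takes a point from camera to world coordinates); the wrist camera has in their place "hand_eye" (4x4, takes a point from camera to tool coordinates, whose origin is the TCP and whose axes are the flange's). Camera axes: x right, y down, z forward; pixel columns grow to the right and rows downward; lengths in m; the calibration is good to about 2 mm. A picture is of the moment at which its call begins: read the wrist's pose just before it. camera_model takes no time and is no camera call.
- bot.sign_off(): hands the job in; it is judged then, once.
Trained networks look in the newest picture that a camera, given by its name, has taken for a name from the list of things; names that differ only in an ending like _2 or _b are one class to them, and where a whole thing is asked for, a point or a joint stands for the part that bears it (a point fixed in the world has none). Each returns a list of dicts, best first, with "score" (0 to 1); they miss things now and then, are a little off and sometimes report something else, mostly with a low value. They report only what shows in the picture. A call takes as long as a camera call.
- bot.spot_in(camera, label): "box" ([left, top, right, bottom] in pixels, round what is visible of it).
- bot.silhouettes(camera, label): "region" (400x640 bool, what is visible of it) and "box" ([left, top, right, bottom] in pixels, round what is visible of it).
The state is a dict: "time": time; "q": joint angles; "joint_vel": joint speeds; "joint_torque": joint torques, N m; "eef_pos": TCP position; "eef_rot": TCP orientation; "ft_force": force on the tool from outside, world axes, zero at the start; "moment": the same for the moment, N m; "width": finger opening in m; "grip_force": force on a finger pad.
Only numpy, scipy, OpenCV 4.12 (cv2) and the standard library are available. Lean on these libraries where they do the work, as an engineer would, in place of code of your own. Each camera call takes 0.05 s, during which the arm holds its last target. There are 200 camera calls.

## Working session

There is one attempt and no reset: what is moved stays moved. The work goes in short steps, Python scripts to look and compute and a shell command to move; the robot and the scene stay as the last step left them, time stands still between calls to the robot, and variables do not carry over. Pictures are saved under pics/ and viewed, at most 10 in all, crops included, and the job is handed in when it is done.

```bash
mkdir -p pics; cat > h.py <<'E'
import numpy as np, cv2
from bench import bot
from scipy.spatial.transform import Rotation as R
def cam(n):
    m=bot.camera_model(n); f=200/np.tan(np.radians(m["vertical_fov"])/2)
    if "world_from_camera" in m: T=np.array(m["world_from_camera"])
    else:
        s=bot.sense(); W=np.eye(4); W[:3,:3]=R.from_rotvec(s["eef_rot"]).as_matrix(); W[:3,3]=s["eef_pos"]
        T=W@np.array(m["hand_eye"])
    return m,f,T
def back(c,px,z):
    m,f,T=c; d=T[:3,:3]@np.array([(px[0]-m["cx"])/f,(px[1]-m["cy"])/f,1]); o=T[:3,3]
    return o+d*(z-o[2])/d[2]
def proj(c,p):
    m,f,T=c; q=T[:3,:3].T@(np.array(p)-T[:3,3]); return np.array([m["cx"]+f*q[0]/q[2],m["cy"]+f*q[1]/q[2]])
E
python3 - <<'E'
from h import *
s=bot.sense(); print(s["time"],s["eef_pos"],s["eef_rot"]); print(R.from_rotvec(s["eef_rot"]).as_matrix().round(3))
ims=[]
for n in ["top","scene"]:
    c=cam(n); im=bot.grab_frame(n); cv2.imwrite(f"pics/{n}.png",im[...,::-1]); print(n,c[0].keys(),c[1],c[2].round(3).tolist())
    for l,z in [("control_box",.05),("key_small",.072),("key_middle",.072),("key_large",.072),("bleed_cap",.145),("air_set",.012),("tape_roll",.025),("spanner",.008),("flask",.2)]:
        for d in bot.spot_in(n,l)[:3]:
            b=d["box"]; print(l,round(d["score"],2),np.round(b),back(c,((b[0]+b[2])/2,(b[1]+b[3])/2),z).round(3))
E
```

```text
0.0 [ 0.17561089 -0.62515941  0.213408  ] [-3.11016841e+00 -4.28430920e-01  2.17806771e-04]
[[ 0.963  0.27  -0.   ]
 [ 0.27  -0.963  0.002]
 [ 0.    -0.002 -1.   ]]
top dict_keys(['vertical_fov', 'cx', 'cy', 'world_from_camera']) 422.26964525322984 [[0.013, -0.998, 0.066, 0.528], [-1.0, -0.015, -0.026, 0.028], [0.027, -0.065, -0.998, 1.177], [0.0, 0.0, 0.0, 1.0]]
control_box 0.68 [358. 212. 455. 262.] [ 0.489 -0.245  0.05 ]
control_box 0.25 [428. 234. 444. 249.] [ 0.478 -0.323  0.05 ]
key_middle 0.62 [405. 238. 416. 244.] [ 0.48  -0.249  0.072]
key_large 0.61 [431. 233. 444. 247.] [ 0.483 -0.32   0.072]
bleed_cap 0.68 [205. 210. 218. 227.] [0.531 0.255 0.145]
air_set 0.96 [182. 132. 271. 246.] [0.613 0.244 0.012]
tape_roll 0.62 [301. 116. 329. 152.] [0.769 0.004 0.025]
tape_roll 0.55 [300. 176. 330. 202.] [0.616 0.002 0.025]
spanner 0.73 [306. 220. 326. 282.] [ 0.446 -0.003  0.008]
flask 0.79 [300. 114. 326. 151.] [0.736 0.012 0.2  ]
flask 0.7 [182. 131. 272. 243.] [0.604 0.209 0.2  ]
scene dict_keys(['vertical_fov', 'cx', 'cy', 'world_from_camera']) 451.00412481279153 [[0.63, 0.572, -0.526, 1.172], [0.777, -0.448, 0.443, -0.474], [0.018, -0.687, -0.726, 0.878], [0.0, 0.0, 0.0, 1.0]]
control_box 0.59 [147. 195. 263. 282.] [ 0.51  -0.257  0.05 ]
key_small 0.57 [226. 206. 235. 214.] [ 0.489 -0.172  0.072]
key_middle 0.59 [164. 234. 179. 249.] [ 0.488 -0.325  0.072]
key_middle 0.5 [200. 222. 212. 230.] [ 0.497 -0.242  0.072]
key_middle 0.34 [150. 194. 263. 282.] [ 0.527 -0.26   0.072]
key_large 0.79 [163. 231. 182. 248.] [ 0.485 -0.321  0.072]
bleed_cap 0.59 [370. 124. 383. 141.] [0.551 0.241 0.145]
air_set 0.57 [328. 126. 457. 236.] [0.619 0.257 0.012]
air_set 0.24 [366. 124. 382. 140.] [0.433 0.367 0.012]
tape_roll 0.95 [305. 211. 341. 240.] [ 0.633 -0.003  0.025]
spanner 0.73 [261. 173. 307. 212.] [ 0.467 -0.001  0.008]
flask 0.62 [348. 202. 380. 271.] [ 0.813 -0.054  0.2  ]
```

View pics/top.png

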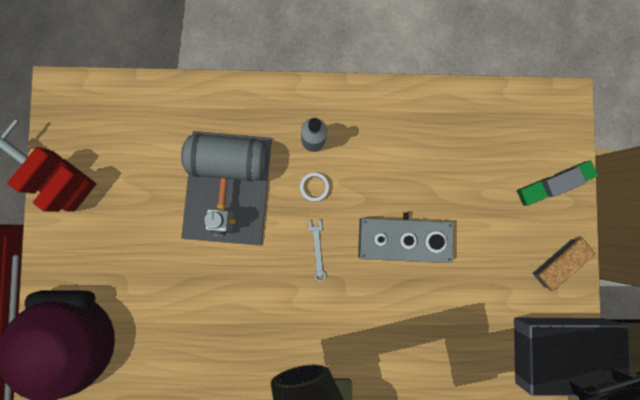

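View pics/scene.png

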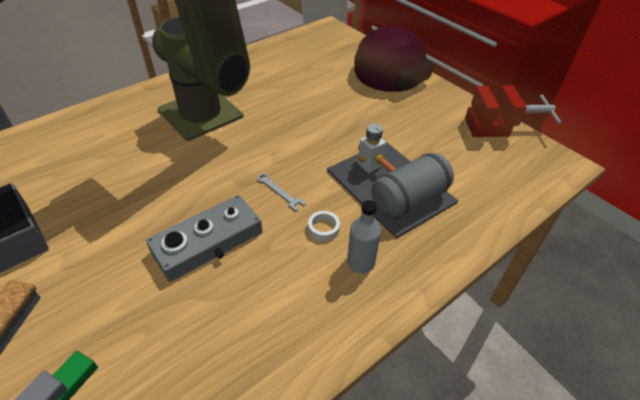

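```bash
python3 - <<'E'
from h import *
c=cam("top")
for p in [(380,239.5),(408.5,240.5),(437,241.5)]: print(back(c,p,.072).round(3))
print(back(c,(214.5,219),.147).round(3))
c=cam("scene")
for p in [(231,210),(203.5,226),(173,239.5)]: print(back(c,p,.072).round(3))
print(back(c,(375,128),.147).round(3))
m,f,T=cam("wrist"); print(np.array(m["hand_eye"]).round(3).tolist(),f)
E
```

```text
[ 0.483 -0.169  0.072]
[ 0.481 -0.244  0.072]
[ 0.479 -0.319  0.072]
[0.53  0.247 0.147]
[ 0.489 -0.171  0.072]
[ 0.492 -0.247  0.072]
[ 0.485 -0.32   0.072]
[0.536 0.25  0.147]
[[0.001, -0.965, -0.261, 0.072], [1.0, 0.001, 0.0, 0.0], [0.0, -0.261, 0.965, -0.171], [0.0, 0.0, 0.0, 1.0]] 349.1977720525149
```

```bash
python3 -m creep '{"travel":[[0.033,-0.024,0],[0.033,-0.024,0],[0.033,-0.024,0],[0.033,-0.024,0],[0.033,-0.024,0],[0.033,-0.024,0],[0.033,-0.024,0],[0.033,-0.024,0],[0.033,-0.024,0],[0.033,-0.024,0]],"delta_rot":[[0,0,0],[0,0,0],[0,0,0],[0,0,0],[0,0,0],[0,0,0],[0,0,0],[0,0,0],[0,0,0],[0,0,0]]}' 0
python3 - <<'E'
from h import *
c=cam("wrist"); im=bot.grab_frame("wrist"); cv2.imwrite("pics/w1.png",im[...,::-1]); s=bot.sense(); print(s["eef_pos"],np.abs(s["joint_vel"]).max())
for l in ["key_small_top","key_middle_top","key_large_top"]:
    for d in bot.silhouettes("wrist",l)[:2]:
        b=d["box"]; print(l,round(d["score"],2),np.round(b),back(c,((b[0]+b[2])/2,(b[1]+b[3])/2),.072).round(4))
E
```

```text
time: 1.83
eef_pos: [0.4294, -0.3038, 0.215]
eef_rot: [3.112, 0.428, 0.001]
ft_force: [1.2, 0.2, 0.5]
width: 0.034
grip_force: 0.0
[ 0.43314289 -0.29853788  0.21500943] 0.16662244426247033
key_small_top 0.62 [180.  78. 202. 102.] [ 0.4825 -0.1732  0.072 ]
key_middle_top 0.81 [255.  98. 289. 134.] [ 0.4801 -0.245   0.072 ]
key_large_top 0.65 [326. 120. 377. 166.] [ 0.4769 -0.3189  0.072 ]
```

View pics/w1.png

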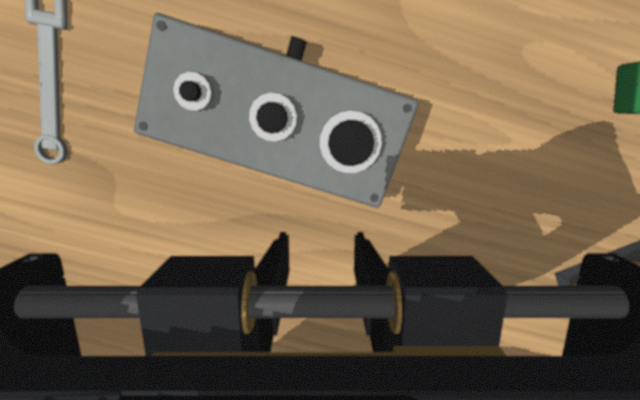

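```bash
python3 -m creep '{"travel":[[0.022,-0.0284,0.01],[0.022,-0.0284,0.01],[0.022,-0.0284,0.01],[0.022,-0.0284,0.01],[0,0,0.03],[0,0,0.03],[0,0,0.027],[0,0,0],[0,0,0],[0,0,0]],"delta_rot":[[0,0,0],[0,0,0],[0,0,0],[0,0,0],[0,0,0],[0,0,0],[0,0,0],[0,0,0],[0,0,0],[0,0,0]]}' 0
python3 - <<'E'
from h import *
c=cam("wrist"); im=bot.grab_frame("wrist"); cv2.imwrite("pics/w2.png",im[...,::-1]); s=bot.sense(); print(s["eef_pos"],np.abs(s["joint_vel"]).max(),s["width"])
for l in ["key_small_top","key_middle_top","key_large_top"]:
    for d in bot.silhouettes("wrist",l)[:2]:
        b=d["box"]; print(l,round(d["score"],2),np.round(b),back(c,((b[0]+b[2])/2,(b[1]+b[3])/2),.072).round(4))
E
```

```text
time: 2.87
eef_pos: [0.4832, -0.1738, 0.0893]
eef_rot: [3.111, 0.426, 0.003]
ft_force: [-0.1, -0.1, 0.7]
width: 0.0002
grip_force: 0.0
[ 0.4838106 -0.1739211  0.0900595] 0.010728531107234355 0.00040597647313947416
key_small_top 0.65 [301. 218. 331. 248.] [ 0.4853 -0.1704  0.072 ]
key_small_top 0.17 [222. 115. 629. 356.] [ 0.5003 -0.2314  0.072 ]
key_middle_top 0.61 [412. 244. 455. 285.] [ 0.4848 -0.2422  0.072 ]
```

View pics/w2.png

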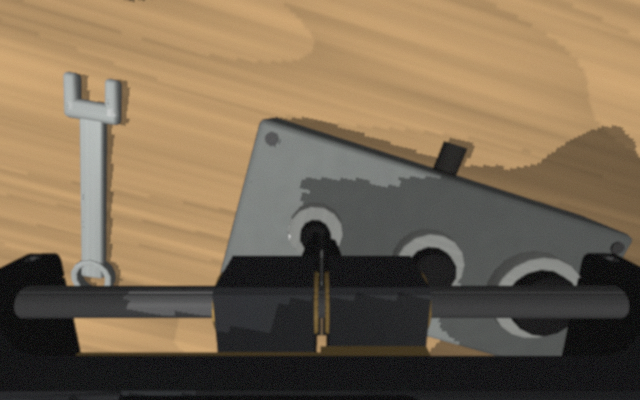

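```bash
python3 -m creep '{"travel":[[0.003,-0.002,0],[0,0,0.006],[0,0,0.006],[0,0,0.004],[0,0,0.003],[0,0,0.002],[0,0,0.002],[0,0,0],[0,0,0],[0,0,0]],"delta_rot":[[0,0,0],[0,0,0],[0,0,0],[0,0,0],[0,0,0],[0,0,0],[0,0,0],[0,0,0],[0,0,0],[0,0,0]]}' 0
```

```text
time: 3.9
eef_pos: [0.4848, -0.1694, 0.0661]
eef_rot: [-3.111, -0.429, 0.002]
ft_force: [-4.8, 2.8, 11.2]
width: 0.0004
grip_force: 5.7
```

```bash
python3 -m creep '{"travel":[[0,0,-0.02],[0,0,-0.01],[-0.0119,0.0359,0],[-0.0119,0.0359,0],[0,0,0],[0,0,0.012],[0,0,0.010],[0,0,0.006],[0,0,0.002],[0,0,0]],"delta_rot":[[0,0,0],[0,0,0],[0,0,0],[0,0,0],[0,0,0],[0,0,0],[0,0,0],[0,0,0],[0,0,0],[0,0,0]]}' 0
```

```text
time: 4.73
eef_pos: [0.481, -0.2444, 0.0661]
eef_rot: [-3.111, -0.432, 0.005]
ft_force: [-8.0, 1.7, 15.7]
width: 0.0005
grip_force: 7.8
```

```bash
python3 -m creep '{"travel":[[0,0,0],[0,0,-0.02],[0,0,-0.01],[-0.0113,0.0352,0],[-0.0113,0.0352,0],[0,0,0],[0,0,0.012],[0,0,0.012],[0,0,0.006],[0,0,0]],"delta_rot":[[0,0,0],[0,0,0],[0,0,0],[0,0,0],[0,0,0],[0,0,0],[0,0,0],[0,0,0],[0,0,0],[0,0,0]]}' 0
```

```text
time: 5.57
eef_pos: [0.4786, -0.3179, 0.0661]
eef_rot: [-3.111, -0.431, 0.004]
ft_force: [-6.2, 2.0, 16.5]
width: 0.0006
grip_force: 8.6
```

```bash
python3 -m creep '{"travel":[[0,0,0],[0,0,-0.041],[0,0,-0.041],[0,0,-0.041],[0,0,-0.041],[0.0108,-0.0385,0],[0.0108,-0.0385,0],[0.0108,-0.0385,0],[0.0108,-0.0385,0],[0.0108,-0.0385,0]],"delta_rot":[[0,0,0],[0,0,0],[0,0,0],[0,0,0],[0,0,0],[0,0,0],[0,0,0],[0,0,0],[0,0,0],[0,0,0]]}' 0
python3 -m creep '{"travel":[[0.0106,-0.0378,0],[0.0106,-0.0378,0],[0.0106,-0.0378,0],[0.0106,-0.0378,0],[0.0106,-0.0378,0],[0.0106,-0.0378,0],[0.0106,-0.0378,0],[0.0106,-0.0378,0],[0.0106,-0.0378,0],[0,0,0]],"delta_rot":[[0,0,0],[0,0,0],[0,0,0],[0,0,0],[0,0,0],[0,0,0],[0,0,0],[0,0,0],[0,0,0],[0,0,0]]}' 0.07
python3 - <<'E'
from h import *
c=cam("wrist"); im=bot.grab_frame("wrist"); cv2.imwrite("pics/w3.png",im[...,::-1]); s=bot.sense(); print(s["eef_pos"],np.array(s["q"]).round(3),s["ft_force"])
for l in ["bleed_cap"]:
    for d in bot.silhouettes("wrist",l)[:2]:
        b=d["box"]; print(l,round(d["score"],2),np.round(b),back(c,((b[0]+b[2])/2,(b[1]+b[3])/2),.14).round(4))
E
```

```text
time: 6.4
eef_pos: [0.4772, -0.1158, 0.2262]
eef_rot: [-3.11, -0.43, 0.004]
ft_force: [0.8, 0.2, 0.0]
width: 0.0003
grip_force: 0.0
time: 7.23
eef_pos: [0.4756, 0.2404, 0.226]
eef_rot: [-3.108, -0.441, 0.006]
ft_force: [-0.4, 0.2, -0.5]
width: 0.0618
grip_force: 0.0
[0.47597288 0.23769524 0.22597188] [ 3.620e-01 -1.440e-01  1.897e+00  1.000e-03  1.393e+00  1.652e+00] [ 0.80316585  0.79609568 -1.08183805]
bleed_cap 0.9 [297. 104. 354. 163.] [0.5279 0.2523 0.14  ]
```

View pics/w3.png

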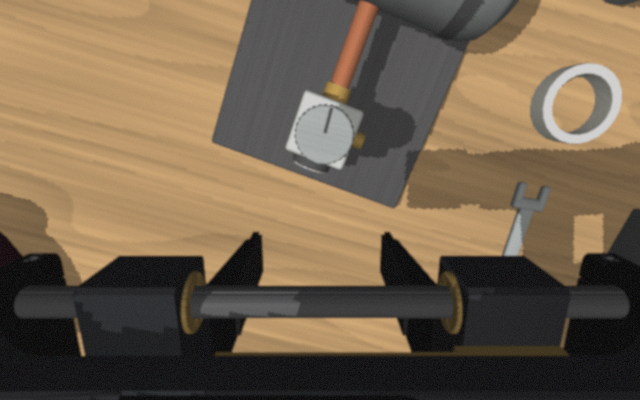

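```bash
python3 - <<'E'
from h import *
c=cam("wrist"); bx=bot.sense()
im=cv2.imread("pics/w3.png"); g=cv2.cvtColor(im,cv2.COLOR_BGR2GRAY)
cv2.imwrite("pics/w3c.png",cv2.resize(im[80:190,260:400],None,fx=5,fy=5,interpolation=cv2.INTER_CUBIC))
zt=.1446
ce=back(c,(325,135),zt); li=back(c,(331,107),zt); print(ce,li, np.degrees(np.arctan2(*(li-ce)[1::-1])),np.linalg.norm(li-ce))
M=R.from_rotvec(bx["eef_rot"]).as_matrix(); print(bx["eef_pos"],M.T@(ce-bx["eef_pos"]))
# plate edges (z=.012) in wrist picture
for a,b in [((213,142),(252,0)),((397,207),(468,38))]:
    d=back(c,b,.012)-back(c,a,.012); print(np.degrees(np.arctan2(d[1],d[0])))
a,b=(213,142),(397,207); d=back(c,b,.012)-back(c,a,.012); print(90+np.degrees(np.arctan2(d[1],d[0])))
E
```

```text
[0.52794836 0.24754961 0.1446    ] [0.54756624 0.24888306 0.1446    ] 3.888475784172282 0.01966314637914898
[0.47637608 0.23595616 0.22616629] [0.05309932 0.00299175 0.08135527]
-3.7626509771864614
-3.0875585993115444
-3.8108011085581808
```

View pics/w3c.png

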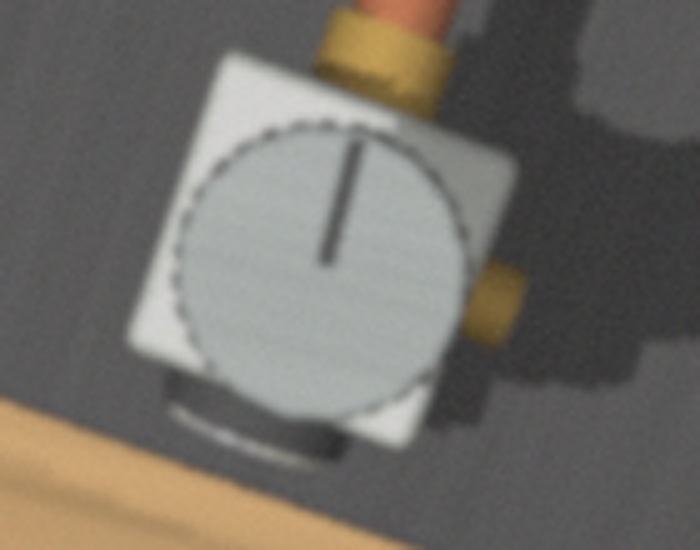

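```bash
python3 -m creep '{"travel":[[0.0265,0,0],[0.0265,0,0],[0,0,0],[0,0,0],[0,0,0],[0,0,0],[0,0,0],[0,0,0],[0,0,0],[0,0,0]],"delta_rot":[[0,0,0],[0,0,0],[0,0,-0.12],[0,0,-0.12],[0,0,-0.12],[0,0,-0.12],[0,0,-0.12],[0,0,-0.12],[0,0,-0.12],[0,0,-0.12]]}' 0.075
python3 -m creep '{"travel":[[0,0,0],[0,0,0],[0,0,0],[0,0,0],[0,0,0],[0,0,0],[0,0,0],[0,0,0],[0,0,0],[0,0,0]],"delta_rot":[[0,0,-0.12],[0,0,-0.12],[0,0,-0.12],[0,0,-0.12],[0,0,-0.12],[0,0,-0.12],[0,0,-0.12],[0,0,-0.12],[0,0,-0.12],[0,0,-0.12]]}' 0.075
python3 -m creep '{"travel":[[0,0,0],[0,0,0],[0,0,0],[0,0,0],[0,0,0],[0,0,0],[0,0,0],[0,0,0.02],[0,0,0.01],[0,0,0]],"delta_rot":[[0,0,-0.12],[0,0,-0.12],[0,0,-0.12],[0,0,-0.12],[0,0,-0.12],[0,0,-0.12],[0,0,-0.12],[0,0,0],[0,0,0],[0,0,0]]}' 0.075
python3 - <<'E'
from h import *
c=cam("wrist"); im=bot.grab_frame("wrist"); cv2.imwrite("pics/w4.png",im[...,::-1]); s=bot.sense(); print(s["eef_pos"],np.array(s["q"]).round(3)); M=R.from_rotvec(s["eef_rot"]).as_matrix(); print(M.round(3))
for d in bot.silhouettes("wrist","bleed_cap")[:2]:
        b=d["box"]; print(round(d["score"],2),np.round(b))
print("tip px",proj(c,s["eef_pos"]))
E
```

```text
time: 8.17
eef_pos: [0.5288, 0.2471, 0.2272]
eef_rot: [-2.558, -1.823, 0.003]
ft_force: [0.8, 0.4, 0.3]
width: 0.0749
grip_force: 0.0
time: 9.0
eef_pos: [0.5287, 0.2471, 0.2272]
eef_rot: [-1.082, -2.948, 0.003]
ft_force: [0.2, 0.3, 0.1]
width: 0.0748
grip_force: 0.0
time: 9.83
eef_pos: [0.5271, 0.2468, 0.1942]
eef_rot: [0.205, -3.128, 0.004]
ft_force: [-0.4, 0.3, -0.6]
width: 0.0752
grip_force: 0.0
[0.52788858 0.24724141 0.19586293] [ 0.346 -0.007  1.819 -0.     1.335 -1.356]
[[-0.991 -0.131 -0.005]
 [-0.131  0.991 -0.002]
 [ 0.005 -0.001 -1.   ]]
0.81 [301. 186. 367. 252.]
tip px [322.69763146 256.79083041]
```

View pics/w4.png

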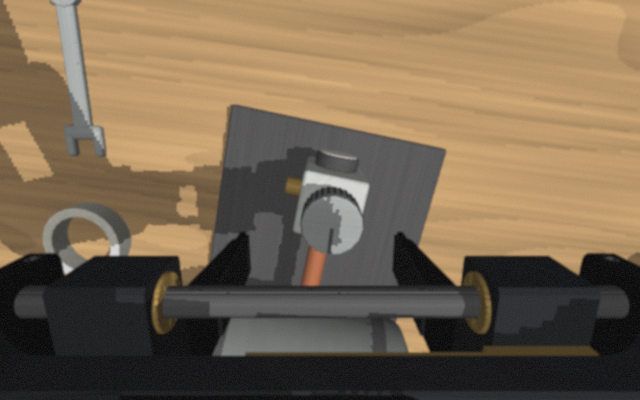

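```bash
python3 - <<'E'
from h import *
c=cam("wrist"); s=bot.sense(); M=R.from_rotvec(s["eef_rot"]).as_matrix()
p=back(c,(331.5,226),.1446); print(p,s["eef_pos"],M.T@(p-s["eef_pos"]))
print(back(c,(301,226),.1446)-back(c,(362,226),.1446))
E
```

```text
[0.53029538 0.25447166 0.1446    ] [0.52869806 0.24768247 0.19733491] [-0.00261002  0.00655667  0.05272393]
[ 0.00543102 -0.04089462  0.        ]
```

```bash
python3 -m creep '{"travel":[[-0.0005,0.0045,0],[0,0,0.02],[0,0,0.02],[0,0,0.02],[0,0,0.012],[0,0,0.01],[0,0,0],[0,0,0],[0,0,0],[0,0,0]],"delta_rot":[[0,0,0],[0,0,0],[0,0,0],[0,0,0],[0,0,0],[0,0,0],[0,0,0],[0,0,0],[0,0,0],[0,0,0]]}' 0.075
python3 -m creep '{"travel":[[0,0,0],[0,0,0],[0,0,0],[0,0,0],[0,0,0],[0,0,0],[0,0,0],[0,0,0],[0,0,0],[0,0,0]],"delta_rot":[[0,0,0],[0,0,0],[0,0,0],[0,0,0],[0,0,0],[0,0,0],[0,0,0],[0,0,0],[0,0,0],[0,0,0]]}' 0.03
python3 -c "
from h import *
s=bot.sense(); M=R.from_rotvec(s['eef_rot']).as_matrix(); print(M.T@s['ft_force'],s['moment'],s['eef_pos'])"
```

```text
time: 10.77
eef_pos: [0.5304, 0.2534, 0.1183]
eef_rot: [-0.207, 3.132, 0.001]
ft_force: [0.9, 0.9, 0.9]
width: 0.0751
grip_force: 0.0
time: 11.6
eef_pos: [0.5293, 0.2539, 0.1168]
eef_rot: [-0.208, 3.135, 0.002]
ft_force: [-1.3, 6.1, 1.2]
width: 0.0416
grip_force: 30.0
[ 0.53569931  6.18669278 -1.17609503] [ 1.01864065 -0.00479142 -0.00110539] [0.52929281 0.25388167 0.11679479]
```

```bash
python3 -m creep '{"travel":[[0,0.001,0],[0,0,0.0002],[0,0,0.0002],[0,0,0.0002],[0,0,0.0002],[0,0,0.0002],[0,0,0.0002],[0,0,0.0002],[0,0,0.0002],[0,0,0.0002]],"delta_rot":[[0,0,0],[0,0,0.12],[0,0,0.12],[0,0,0.12],[0,0,0.12],[0,0,0.12],[0,0,0.12],[0,0,0.12],[0,0,0.12],[0,0,0.12]]}' 0.03
python3 -c "
from h import *
s=bot.sense(); M=R.from_rotvec(s['eef_rot']).as_matrix(); print(M.T@s['ft_force'],s['moment'],s['eef_pos'],s['q'][5])"
```

```text
time: 12.43
eef_pos: [0.5289, 0.2531, 0.1158]
eef_rot: [-1.441, -2.792, 0.004]
ft_force: [-3.8, -0.6, 5.5]
width: 0.0413
grip_force: 30.0
[ 1.65166392 -3.46283656 -5.48538207] [-0.17663531  0.68296713  0.06959636] [0.52894984 0.2531219  0.11575032] -0.2612570910520207
```

```bash
python3 -m creep '{"travel":[[0,0,0.0001],[0,0,0.0001],[0,0,0.0001],[0,0,0.0001],[0,0,0.0001],[0,0,0.0001],[0,0,0.0001],[0,0,0.0001],[0,0,0.0001],[0,0,0.0001]],"delta_rot":[[0,0,0.12],[0,0,0.12],[0,0,0.12],[0,0,0.12],[0,0,0.12],[0,0,0.12],[0,0,0.12],[0,0,0.12],[0,0,0.12],[0,0,0.12]]}' 0.03
python3 -c "
from h import *
s=bot.sense(); print(s['moment'],s['eef_pos'],s['q'][5])"
python3 -m creep '{"travel":[[0,0,0.0001],[0,0,0.0001],[0,0,0.0001],[0,0,0.0001],[0,0,0.0001],[0,0,0.0001],[0,0,0.0001],[0,0,0],[0,0,0],[0,0,0]],"delta_rot":[[0,0,0.12],[0,0,0.12],[0,0,0.12],[0,0,0.12],[0,0,0.12],[0,0,0.12],[0,0,0.12],[0,0,0],[0,0,0],[0,0,0]]}' 0.03
python3 -c "
from h import *
s=bot.sense(); print(s['moment'],s['eef_pos'],s['q'][5])"
```

```text
time: 13.27
eef_pos: [0.528, 0.2532, 0.1148]
eef_rot: [2.765, 1.49, -0.007]
ft_force: [-8.6, -0.0, 8.2]
width: 0.0414
grip_force: 30.0
[-0.15335889  1.27779613  0.11003154] [0.52799996 0.25317599 0.11475258] 0.938768099443508
time: 14.1
eef_pos: [0.5277, 0.2538, 0.1141]
eef_rot: [3.131, 0.241, -0.007]
ft_force: [-8.4, 0.2, 8.5]
width: 0.0413
grip_force: 30.0
[ 0.15452969  1.48696347 -0.10673988] [0.52766108 0.25375831 0.11405851] 1.77341159426725
```

```bash
python3 -m creep '{"travel":[[-0.0015,0,0],[0,0,0],[0,0,0],[0,0,0],[0,0,0],[0,0,0],[0,0,0],[0,0,0],[0,0,0],[0,0,0]],"delta_rot":[[0,0,0],[0,0,0.03],[0,0,0.03],[0,0,0.03],[0,0,0.03],[0,0,0.03],[0,0,0.03],[0,0,0.03],[0,0,0.02],[0,0,0]]}' 0.03
python3 -c "
from h import *
s=bot.sense(); print(s['moment'],s['eef_pos'],s['q'][5])"
```

```text
time: 14.93
eef_pos: [0.5282, 0.2538, 0.1141]
eef_rot: [3.139, -0.119, 0.002]
ft_force: [-1.4, 1.1, 5.5]
width: 0.0415
grip_force: 30.0
[0.35056855 0.34607882 0.42437107] [0.52818243 0.25383929 0.11407658] 2.003400244786135
```

```bash
python3 -m creep '{"travel":[[0,0,0],[0,0,0],[0,0,0],[0,0,0],[0,0,0],[0,0,0],[0,0,0],[0,0,0],[0,0,0],[0,0,0]],"delta_rot":[[0,0,0.03],[0,0,0.03],[0,0,0.03],[0,0,0],[0,0,0],[0,0,0],[0,0,0],[0,0,0],[0,0,0],[0,0,0]]}' 0.03
python3 -c "
from h import *
s=bot.sense(); print(s['moment'],s['eef_pos'],s['q'][5],s['ft_force'])
c=cam('wrist'); im=bot.grab_frame('wrist'); cv2.imwrite('pics/w5.png',cv2.resize(im[180:300,240:400,::-1],None,fx=4,fy=4))"
```

```text
time: 15.77
eef_pos: [0.5284, 0.2538, 0.1141]
eef_rot: [-3.131, 0.259, -0.002]
ft_force: [-1.6, 1.1, 5.0]
width: 0.0413
grip_force: 30.0
[0.26786765 0.23997147 0.38048565] [0.52840782 0.25381322 0.11405559] 2.092758795197589 [-1.60414955  1.08106732  5.04812136]
```

View pics/w5.png

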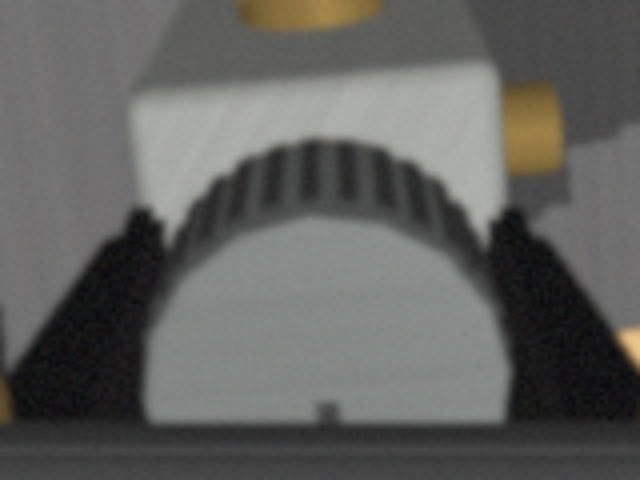

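```bash
python3 -m creep '{"travel":[[0,0,-0.0001],[0,0,-0.0001],[0,0,-0.0001],[0,0,-0.0001],[0,0,-0.0001],[0,0,-0.0001],[0,0,-0.0001],[0,0,-0.0001],[0,0,-0.0001],[0,0,-0.0001]],"delta_rot":[[0,0,-0.1],[0,0,-0.1],[0,0,-0.1],[0,0,-0.1],[0,0,-0.1],[0,0,-0.1],[0,0,-0.1],[0,0,-0.1],[0,0,-0.1],[0,0,-0.1]]}' 0.03
python3 -m creep '{"travel":[[0,0,-0.0001],[0,0,-0.0001],[0,0,-0.0001],[0,0,0],[0,0,0],[0,0,0],[0,0,0],[0,0,0],[0,0,0],[0,0,0]],"delta_rot":[[0,0,-0.1],[0,0,-0.1],[0,0,-0.1],[0,0,-0.1],[0,0,-0.1],[0,0,-0.06],[0,0,-0.02],[0,0,0],[0,0,0],[0,0,0]]}' 0.03
python3 -c "
from h import *
s=bot.sense(); print(s['moment'],s['eef_pos'],s['q'][5],s['ft_force'],s['joint_vel'])
c=cam('wrist'); im=bot.grab_frame('wrist'); cv2.imwrite('pics/w6.png',cv2.resize(im[180:300,240:400,::-1],None,fx=4,fy=4))
c=cam('top'); im=bot.grab_frame('top'); cv2.imwrite('pics/t6.png',cv2.resize(im[190:260,170:270,::-1],None,fx=6,fy=6))"
```

```text
time: 16.65
eef_pos: [0.5284, 0.2538, 0.1149]
eef_rot: [2.87, 1.278, 0.002]
ft_force: [-0.9, 2.1, 4.9]
width: 0.0414
grip_force: 30.0
time: 17.48
eef_pos: [0.5284, 0.2538, 0.1153]
eef_rot: [2.389, 2.039, 0.002]
ft_force: [-1.9, 2.1, 4.3]
width: 0.0414
grip_force: 30.0
[0.31430071 0.11685061 0.02044095] [0.52842814 0.25382764 0.11528463] 0.5138680749086572 [-1.89430686  2.0715296   4.27167573] [ 0.00124864  0.00030374 -0.00052398 -0.00103244  0.00098708  0.00149769]
```

View pics/w6.png

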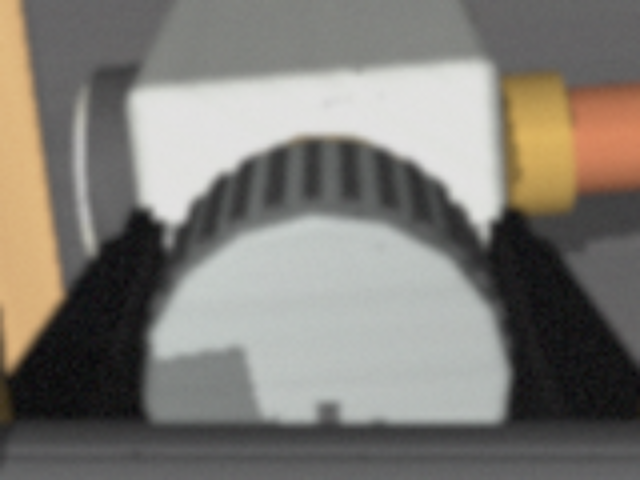

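The line's tip is at the same pixel in the hand's view (328, 410) as at the stop, so the cap turned back 1.58 rad with the hand without slipping. The arm is still and gripping at 30 N.

```bash
python3 -c "
from bench import bot
print(bot.sign_off())"
```

```text
the job is handed in; nothing more can be done
None
```

I pressed the three keys in order, smallest to largest, screwed the cap home and backed it off about 1.58 rad. I handed the job in at about 17.5 s with the cap still gripped at 30 N; the judge's verdict was not shown.

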